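Take a turned foot's diameter with the beam caliper and hold the set caliper level

TASK

The beam caliper lies open round the turned foot that is glued upright into the walnut board. Close its sliding jaw until both jaws bear on the foot, then lift the caliper off over the top of the foot without losing that setting or shifting the board. Finish while still holding the caliper, steady and level in the air clear above the foot, and leave the things lying about where they are.

Things in the scene. Friction and masses are not known exactly. Their poses are not given: they have to be found in the camera images.
- board: planed brown walnut board, 94 x 303 x 30 mm (x, y, z), about 0.6 kg with its foot, lying loose and flat on the bench with three pencilled circles on its top. Origin: centre of its underside, so its top face is at z = 30 mm of this frame; y runs along its length, x across it. It is the underside of a small stand and must stay where it is
- foot: round turned walnut foot glued upright in the board near one end, 37 mm in diameter where the jaws touch it (just above the board), slightly thinner above, top 64 mm above the board's top face. Origin: on its axis, 24 mm below the board's top face; z up along its axis
- caliper: aluminium beam caliper lying flat on the board, 0.4 kg. Beam 24 mm wide (x), 12 mm thick (3 to 15 mm above the underside), along its y from -125 to +161 mm. Origin: under the beam's middle at the point of balance, level with its underside; once the jaws are on the foot the beam is bare from y = -30 to +150 mm: grip across it there (along x). Jaws point to -x, black finger horns to +x; z up
- fixed_jaw: fixed jaw at the beam's -y end, measuring face at y = -105 mm of the caliper. Origin: on that face at the beam's centre line, underside; same axes as the caliper. Blade 16 mm high from x = -8 to -54 mm; horn 42 mm long (x = 10 to 52 mm), 8 mm thick, 18 mm high, its inner side flush with the measuring face
- moving_jaw: blade of the sliding jaw, facing the fixed one; same size, mirrored. Origin: on its measuring face at the beam's centre line, underside; same axes as the caliper
- slider (a joint): slide of the moving jaw along the caliper's y: its value is the gap between the two measuring faces in m (0 = shut; starts at 0.043 to 0.051, larger = wider). Friction of about 1.5 N keeps it where it is left; the slider's body covers 34 mm of the beam beyond the moving face, with a small brass lock screw (slack) on top, 25 mm above the underside
- fixed_horn (a point): middle of the outer side of the fixed jaw's finger horn, 33 mm from the beam's centre line and 9 mm above the caliper's underside; pinching this and slider_horn together along the caliper's y shuts the jaws (outer width over the horns = gap + 16 mm)
- slider_horn (a point): middle of the outer side of the slider's finger horn, facing away from fixed_horn
- foot_top (a point): centre of the foot's top end, 64 mm above the board's top face
- rule: folded wooden rule 27 x 150 x 16 mm lying on the bench, bystander; origin at the centre of its underside, long side along y
- offcut: small walnut offcut 28 x 110 x 14 mm lying on the bench, bystander; origin at the centre of its underside, long side along y
- peg_1: foot blank, turned walnut, 38 mm thick, 112 mm high, standing on the bench behind the work, bystander; origin at the centre of its underside
- peg_2: foot blank, as peg_1, 118 mm high, bystander
- peg_4: foot blank, as peg_1, 104 mm high, bystander

How it is judged:
On the way:
1. both jaws bear on the foot (contact force between each of moving_jaw, fixed_jaw and foot above 1.5 N), for 0.2 s.
At the end, for the whole second after the job is handed in: caliper held in the fingers, at rest, level within 5 degrees, its underside at least 10 mm above the foot's top, touching neither board nor foot; jaw gap within 1.8 mm of the foot's diameter (37.2 mm); board flat, within 20 mm of where it lay (z of caliper in the frame of foot_top above 0.01 m and height (world z) of caliper above 0.104 m and angle between caliper's own z axis and vertical below 0.09 rad and linear speed of caliper below 0.02 m/s and angular speed of caliper below 0.15 rad/s and value of joint slider between 0.0354 and 0.039 m and contact force between the fingers and caliper above 2 N and contact force between caliper and board below 0.1 N and distance of board from where it was at the start of the episode below 0.02 m and angle between board's own z axis and vertical below 0.03 rad); the arm keeps its last pose, push and grip.
It fails at once if the board is dragged, lifted or tipped (distance of board from where it was at the start of the episode above 0.03 m or angle between board's own z axis and vertical above 0.12 rad).
It fails at once if a bystander is disturbed (distance of any of rule, offcut, peg_1, peg_2, peg_4 from where it was at the start of the episode above 0.02 m).
It also fails if it takes over 42 s, if anything falls off the work surface, if the arm or the gripper's body presses on something with over 40 N, if the wrist force passes 120 N, or if a joint passes its speed limit or range.

ROBOT

A 6-joint arm with a two-finger parallel gripper is mounted at the origin on a cart in front of the work surface, level with it; the furniture and walls round the work are solid. World frame = base frame: x ahead of the robot, y to its left, z up, the work surface at z = 0. Lengths are in m, angles in rad, forces in N, time in s.
With the tool pointing down it reaches from about 0.35 to 0.725 m from the base axis. Payload 4.3 kg.
Tool frame: the origin (TCP) lies on the centre line of the jaws, within the pads' length; the fingertips stand robot.tip_reach ahead of it and the grasp point (between the pads) lies 8 mm behind it (robot.tip_reach is the distance from the TCP to the fingertips, in m); z points along the fingers, y is the direction in which the jaws open and shut (so a half turn about z gives the same grasp; the last joint's range is limited). The gripper opens to 85 mm and grips with 20 to 120 N. Pads are 22 mm wide; open, the fingers measure 114 mm over their backs; the gripper's body (76 mm by 85 mm) begins 54 mm behind the grasp point. The pads swing forward as they close: fully open they stand 13 mm farther back than shut.
Start: joints at [1.132, 0.377, 0.081, 1.274, 0, 1.46], TCP at [0.186, 0.544, 0.242] pointing down, gripper open.
Joint ranges: [-2.72, 2.72], [-0.84, 1.66], [-1.02, 1.22], [-1.77, 2.12], [-1.37, 1.28], [-3.14, 3.14]. Speed limits (rad/s): [2.57, 2.57, 3.14, 3.14, 3.14, 3.14].

INTERFACE

Orientations are given as [roll, pitch, yaw] about the fixed x, y, z axes, in that order (R = Rz(yaw) Ry(pitch) Rx(roll)).
In Python, from station import get_state, eyes, robot, finder gives the robot as it stands. The module is installed in compiled form; this text tells all that it offers.
- The arm moves only by the shell command python3 -m jog 'ROWS'. ROWS is a JSON object of lists of equal length, an entry for each row: "fingers": the finger opening in cm, from 0 to 8.54; "xyz": the shift along the tool's x, y, z in cm, a list of three; "dr": the turn, a rotation vector about the tool's x, y, z in degrees, a list of three. In form: {"fingers": [fingers, ...], "xyz": [[dx, dy, dz], ...], "dr": [[ax, ay, az], ...]}. A call has 1 to 12 rows; each row shifts and turns the pose as measured when the row begins, along the tool's axes as they then stand; what a row does not reach is not made up. A row lasts 1/8 s, in which the tool goes at most 62.5 mm and 10.7 degrees, less where a joint would pass 70% of its speed; a pose out of reach is approached as far as the arm can. A call is refused whole if a number of a shift passes 6.25 or a number of a turn 10.7, either way. A call with a gripper value outside its range is refused whole. The fingers move at their own pace and stop on an object; the grip force is fixed at half the most. Time passes only in rows, so rows that do not move let the fingers close. It gives the time, the measured TCP pose, the force and the opening at its end, in the units of the state.
- get_state(): the state, without advancing time (a new reading comes with each control period).
- eyes.snapshot(name): name is "scene" or "side" or "wrist"; returns the picture (480x640x3 uint8, red, green, blue); there is no depth.
- eyes.calibration(name): a dict with "fov_y" (degrees; the focal length in pixels is half the picture's height over the tangent of half this angle, whatever the lens; pixels are square), "cx", "cy" (the principal point, pixels), "dist" ([k1, k2, p1, p2, k3] as OpenCV has them; the pictures are not rectified), "R" (3x3) and "t" (3): a world point X has camera coordinates R X + t; the wrist camera has in their place "tool_from_camera" (4x4, takes a point from camera to tool coordinates, whose origin is the TCP and whose axes are the flange's). Camera axes: x right, y down, z forward; pixel columns grow to the right and rows downward; lengths in m; the calibration is good to about 2 mm. A picture is of the moment at which its call begins: read the wrist's pose just before it. calibration takes no time and is no camera call.
- robot.finish_job(): hands the job in, once; it reports no verdict.
Trained networks look in the newest picture that a camera, given by its name, has taken for a name from the list of things; names that differ only in an ending like _2 or _b are one class to them, and where a whole thing is asked for, a point or a joint stands for the part that bears it (a point fixed in the world has none). Each returns a list of dicts, best first, with "p" (0 to 1); they miss things now and then, are a little off and sometimes report something else, mostly with a low value. They report only what shows in the picture. A call takes as long as a camera call.
- finder.recognise(camera, name): "bbox" ([left, top, right, bottom] in pixels, round what is visible of it).
- finder.place_of(camera, name): "uv" ([column, row] in pixels: a listed point, or the origin of a listed thing).
The state is a dict: "time": time; "joints": joint angles; "qd": joint speeds; "joint_torque": joint torques, N m; "ee_pos": TCP position; "tool_rot": TCP orientation; "wrist_force": force on the tool from outside, world axes, zero at the start; "ft_torque": the same for the moment, N m; "width": finger opening in m.
Only numpy, scipy, OpenCV 4.12 (cv2) and the standard library are available. Lean on these libraries where they do the work, as an engineer would, in place of code of your own. Each camera call takes 0.05 s, during which the arm holds its last target. There are 200 camera calls.

## Working session

There is one attempt and no reset: what is moved stays moved. The work goes in short steps, Python scripts to look and compute and a shell command to move; the robot and the scene stay as the last step left them, time stands still between calls to the robot, and variables do not carry over. Pictures are saved under pics/ and viewed, about 8 in all and at most 12, crops included, and the job is handed in when it is done.

```bash
mkdir -p pics; cat > h.py <<'E'
import numpy as np, cv2
from station import get_state, eyes, robot, finder
from scipy.spatial.transform import Rotation as Ro
def cam(n,st=None):
    c=eyes.calibration(n); f=240/np.tan(np.radians(c["fov_y"])/2)
    K=np.array([[f,0,c["cx"]],[0,f,c["cy"]],[0,0,1]]); d=np.array(c["dist"],float)
    if "R" in c: R,t=np.array(c["R"]),np.array(c["t"])
    else:
        T=np.eye(4);T[:3,:3]=Ro.from_euler("xyz",st["tool_rot"]).as_matrix();T[:3,3]=st["ee_pos"]
        M=np.linalg.inv(T@np.array(c["tool_from_camera"]));R,t=M[:3,:3],M[:3,3]
    return K,d,R,t
def at_z(C,uv,z):
    K,d,R,t=C
    p=cv2.undistortPoints(np.array([[uv]],float),K,d)[0,0]
    r=R.T@np.array([p[0],p[1],1]);o=-R.T@t
    return o+r*(z-o[2])/r[2]
def proj(C,X):
    K,d,R,t=C
    return cv2.projectPoints(np.array(X,float).reshape(-1,3),cv2.Rodrigues(R)[0],t,K,d)[0].reshape(-1,2)
def shot(n,name):
    st=get_state();im=eyes.snapshot(n);cv2.imwrite(f"pics/{name}.png",im[:,:,::-1]);return im,cam(n,st),st
E
python3 - <<'E'
from h import *
st=get_state();print(st["ee_pos"],st["tool_rot"],st["width"],robot.tip_reach,st["time"])
H=dict(foot_top=.094,foot=.006,board=0,caliper=.03,fixed_jaw=.03,moving_jaw=.03,fixed_horn=.039,slider_horn=.039,rule=0,offcut=0,peg=0)
for n in["scene","side","wrist"]:
    im,C,_=shot(n,n+"0")
    for k,z in H.items():
        k2="peg_1" if k=="peg" else k
        for r in finder.place_of(n,k2)[:3 if k=="peg" else 1]:print(n,k,round(r["p"],2),np.round(r["uv"]),np.round(at_z(C,r["uv"],z),3)[:2])
print(get_state()["time"])
E
```

```text
[0.18540243 0.54361705 0.24136447] [-3.13956815e+00 -2.16777555e-04  2.81277874e+00] 0.0856757032294272 0.011 0.0
scene foot_top 0.78 [305. 226.] [0.608 0.002]
scene foot 0.84 [302. 258.] [0.603 0.007]
scene board 0.93 [267. 279.] [0.514 0.041]
scene caliper 0.95 [266. 262.] [0.532 0.053]
scene fixed_jaw 0.71 [294. 235.] [0.636 0.047]
scene moving_jaw 0.64 [281. 249.] [0.581 0.046]
scene fixed_horn 0.61 [287. 223.] [0.655 0.076]
scene slider_horn 0.66 [267. 239.] [0.587 0.086]
scene rule 0.76 [304. 352.] [ 0.386 -0.125]
scene offcut 0.58 [364. 360.] [ 0.424 -0.23 ]
scene peg 0.91 [310. 206.] [0.783 0.09 ]
scene peg 0.83 [290. 203.] [0.769 0.14 ]
scene peg 0.79 [297. 207.] [0.761 0.115]
side foot_top 0.66 [291. 260.] [0.613 0.001]
side foot 0.58 [292. 298.] [ 0.609 -0.004]
side board 0.86 [341. 319.] [0.514 0.048]
side caliper 0.78 [332. 306.] [0.532 0.048]
side fixed_jaw 0.91 [279. 300.] [0.63  0.042]
side moving_jaw 0.62 [303. 305.] [0.584 0.051]
side fixed_horn 0.85 [266. 308.] [0.648 0.08 ]
side slider_horn 0.97 [303. 315.] [0.581 0.093]
side rule 0.94 [407. 272.] [ 0.383 -0.13 ]
side offcut 0.8 [391. 247.] [ 0.413 -0.227]
side peg 0.86 [206. 332.] [0.752 0.112]
side peg 0.41 [293. 300.] [ 0.609 -0.005]
1.8
```

View pics/scene0.png

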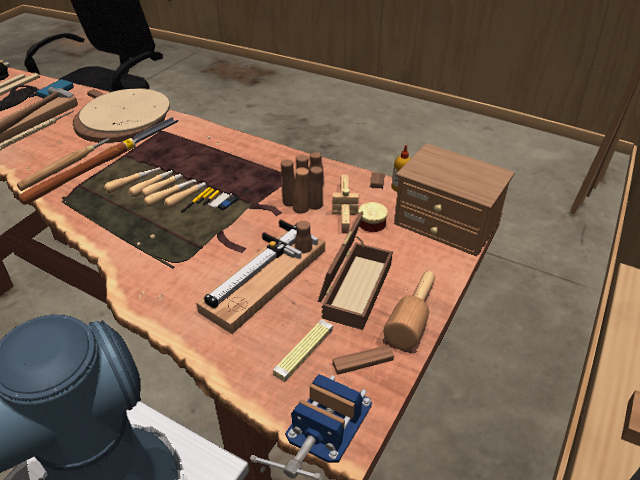

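View pics/side0.png

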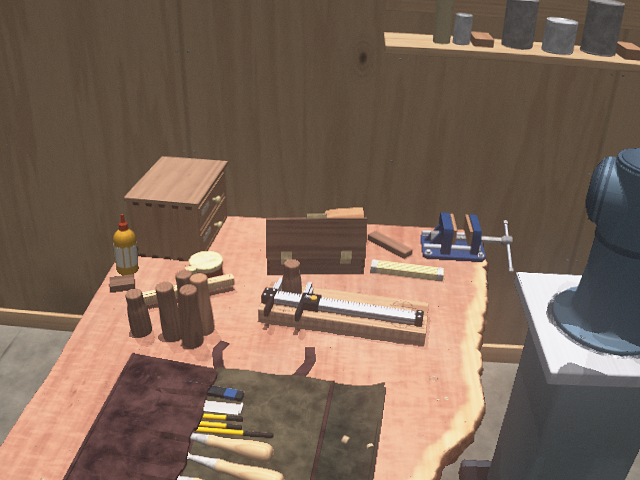

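The pictures show the caliper on the board, running nearly along world x. Its horns point to +y, at scene (287,223) and (267,239), and the foot is at scene (305,226). I'll hover above the horns next.

```bash
python3 -m jog '{"fingers":[8.54,8.54,8.54,8.54,8.54,8.54,8.54,8.54,8.54,8.54,8.54],"xyz":[[-5.05,-2.7,0.3],[-5.05,-2.7,0.3],[-5.05,-2.7,0.3],[-5.05,-2.7,0.3],[-5.05,-2.7,0.3],[-5.05,-2.7,0.3],[-5.05,-2.7,0.3],[-5.05,-2.7,0.3],[-5.05,-2.7,0.3],[-5.05,-2.7,0.3],[-5.05,-2.7,0.3]],"dr":[[0,0,0],[0,0,0],[0,0,0],[0,0,0],[0,0,0],[0,0,0],[0,0,0],[0,0,0],[0,0,0],[0,0,0],[0,0,0]]}'
python3 -m jog '{"fingers":[8.54,8.54,8.54,8.54,8.54,8.54,8.54],"xyz":[[0,0,0],[0,0,0],[0,0,0],[0,0,0],[0,0,0],[0,0,0],[0,0,0]],"dr":[[0,0,10.6],[0,0,10.6],[0,0,10.6],[0,0,10.6],[0,0,10.6],[0,0,10.6],[0,0,10.6]]}'
cat > look.py <<'E'
import sys
from h import *
im,C,st=shot("wrist",sys.argv[1])
Rt=Ro.from_euler("xyz",st["tool_rot"]).as_matrix()
print(st["time"],np.round(st["ee_pos"],4),"tooly ang",np.degrees(np.arctan2(Rt[1,1],Rt[0,1])),"tilt",np.degrees(np.arccos(-Rt[2,2])),st["width"])
H=dict(foot_top=.094,caliper=.03,fixed_jaw=.03,moving_jaw=.03,fixed_horn=.039,slider_horn=.039,board=0)
for k,z in H.items():
    for r in finder.place_of("wrist",k)[:1]:
        X=at_z(C,r["uv"],z);print(k,round(r["p"],2),np.round(r["uv"]),np.round(X,4)[:2],"tool d cm",np.round(100*Rt.T@(X-st["ee_pos"]),2))
E
python3 look.py w1
```

```text
time: 3.18
ee_pos: [0.6295, 0.0757, 0.2097]
tool_rot: [3.134, 0.004, 2.822]
wrist_force: [0.5, 1.0, 0.1]
width: 0.0855
time: 4.05
ee_pos: [0.6328, 0.07, 0.2073]
tool_rot: [3.137, -0.006, 1.506]
wrist_force: [0.5, 0.4, -0.1]
width: 0.0854
4.05 [0.6328 0.07   0.2073] tooly ang -3.738276122141897 tilt 0.4328006632064017 0.08535102479106005
foot_top 0.66 [293. 322.] [0.6089 0.0078] tool d cm [-6.43 -2.03 11.28]
caliper 0.58 [214. 240.] [0.5373 0.0604] tool d cm [-1.69 -9.56 17.67]
fixed_jaw 0.69 [323. 253.] [0.6346 0.041 ] tool d cm [-2.98  0.27 17.71]
moving_jaw 0.3 [210. 241.] [0.5341 0.0591] tool d cm [-1.83 -9.87 17.67]
fixed_horn 0.61 [335. 218.] [0.6472 0.0746] tool d cm [ 0.46  1.32 16.84]
slider_horn 0.76 [261. 213.] [0.5846 0.0834] tool d cm [ 0.93 -4.99 16.81]
board 0.78 [198. 250.] [0.5103 0.0434] tool d cm [ -3.57 -12.16  20.65]
```

View pics/w1.png

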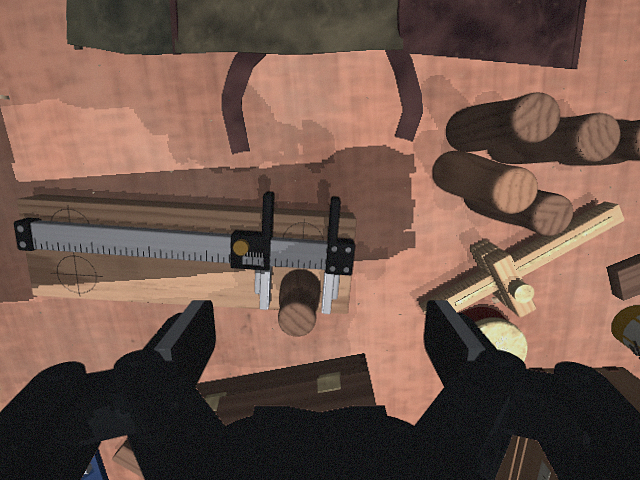

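The wrist picture shows the slider horn spanning columns 262-273, rows 192-235, and the fixed horn at columns 329-341, rows 197-240. The beam runs from (30,235) to (325,252), and the foot top is at (297,317).

```bash
python3 - <<'E'
from h import *
st=get_state();C=cam("wrist",st);Rt=Ro.from_euler("xyz",st["tool_rot"]).as_matrix()
for n,uv,z in [("sh_tip_o",(263,193),.048),("sh_base_o",(260,231),.048),("fh_tip_o",(341,198),.048),("fh_base_o",(341,238),.048),("beamL",(33,235),.045),("beamM",(230,247),.045),("beamR",(300,252),.045),("foottop",(297,319),.094)]:
    X=at_z(C,uv,z);print(n,np.round(X,4),np.round(100*Rt.T@(X-st["ee_pos"]),2))
E
```

```text
sh_tip_o [0.589  0.1011 0.048 ] [ 2.75 -4.64 15.93]
sh_base_o [0.5833 0.0694 0.048 ] [-0.44 -5.03 15.91]
fh_tip_o [0.6524 0.0932 0.048 ] [ 2.33  1.74 15.96]
fh_base_o [0.651  0.0593 0.048 ] [-1.06  1.79 15.94]
beamL [0.3855 0.0769 0.045 ] [ -0.83 -24.81  16.1 ]
beamM [0.5555 0.0561 0.045 ] [-1.94 -7.73 16.19]
beamR [0.6153 0.048  0.045 ] [-2.39 -1.71 16.22]
foottop [0.6125 0.0101 0.094 ] [-6.17 -1.74 11.29]
```

```bash
python3 -m jog '{"fingers":[8.54,8.54,8.54],"xyz":[[0.8,-1.4,3],[0,0,3],[0,0,3]],"dr":[[0,0,3.5],[0,0,0],[0,0,0]]}'
python3 look.py w2
```

```text
time: 4.82
ee_pos: [0.6229, 0.0796, 0.1188]
tool_rot: [3.128, -0.007, 1.453]
wrist_force: [-1.5, 0.3, -0.1]
width: 0.0855
4.825 [0.6229 0.0796 0.1188] tooly ang -6.764365615814394 tilt 0.870790009380119 0.08553020102590252
foot_top 0.95 [315. 417.] [0.6122 0.0083] tool d cm [-7.22 -0.25  2.43]
caliper 0.66 [193. 297.] [0.5362 0.0585] tool d cm [-3.18 -8.48  8.75]
fixed_jaw 0.91 [345. 304.] [0.6369 0.0411] tool d cm [-3.73  1.73  8.88]
fixed_horn 0.64 [361. 259.] [0.6491 0.0751] tool d cm [-0.2   2.54  8.02]
slider_horn 0.59 [258. 254.] [0.5861 0.0856] tool d cm [ 0.11 -3.84  7.93]
```

View pics/w2.png

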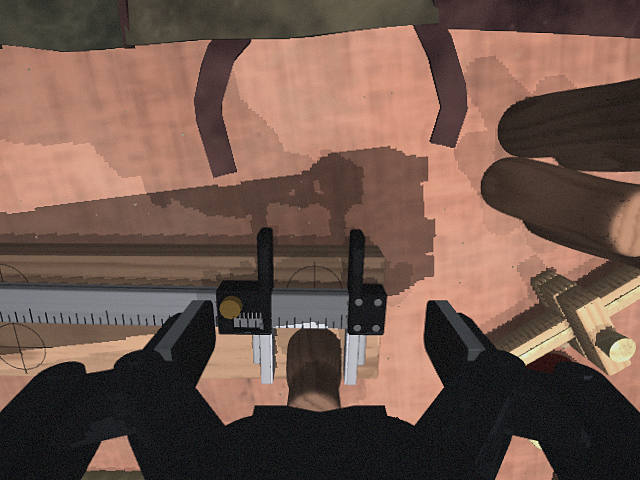

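The horns are centred in the view at columns 258-365, between the fingers at 215 and 425. The beam lies level in the picture and the foot is at column 314. I'll shift slightly, go down, and pinch.

```bash
python3 -m jog '{"fingers":[8.54,8.54,8.54,8.54],"xyz":[[0,-0.35,2.3],[0,0,2.3],[0,0,1.9],[0,0,0]],"dr":[[0,0,0],[0,0,0],[0,0,0],[0,0,0]]}'
```

```text
time: 5.72
ee_pos: [0.6262, 0.0803, 0.0602]
tool_rot: [3.116, -0.009, 1.452]
wrist_force: [-0.1, 0.4, 0.3]
width: 0.0854
```

```bash
python3 -m jog '{"fingers":[8.54,8.54,8.54],"xyz":[[0,-0.65,0],[0,0,0.6],[0,0,0.5]],"dr":[[1.5,-0.5,0],[0,0,0],[0,0,0]]}'; python3 look.py w3 | head -3; cp pics/w3.png pics/w3b.png
```

```text
time: 6.1
ee_pos: [0.6222, 0.0812, 0.0523]
tool_rot: [3.138, -0.001, 1.452]
wrist_force: [-0.3, 0.3, -0.4]
width: 0.0854
6.1 [0.6222 0.0812 0.0523] tooly ang -6.7949167084875315 tilt 0.2129768306293694 0.0854351913697479
caliper 0.89 [151. 356.] [0.5349 0.058 ] tool d cm [-3.34 -8.41  2.2 ]
fixed_jaw 0.88 [355. 362.] [0.6352 0.0428] tool d cm [-3.67  1.73  2.24]
```

View pics/w3.png

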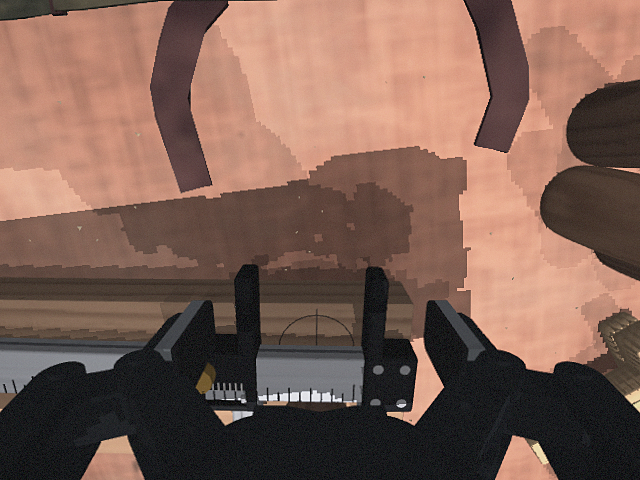

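The horns (columns 235-388) sit between the fingers (213 and 426), and the fingertips are clear of the fixed jaw block. I'll close in stages.

```bash
python3 -m jog '{"fingers":[7.5,7.0,6.5,6.0,5.7,5.5,5.4,5.4],"xyz":[[0,-0.2,0.3],[0,0,0],[0,0,0],[0,0,0],[0,0,0],[0,0,0],[0,0,0],[0,0,0]],"dr":[[0,0,0],[0,0,0],[0,0,0],[0,0,0],[0,0,0],[0,0,0],[0,0,0],[0,0,0]]}'
```

```text
time: 7.5
ee_pos: [0.6213, 0.0812, 0.0501]
tool_rot: [3.135, -0.001, 1.452]
wrist_force: [1.2, 0.9, 1.3]
width: 0.054
```

```bash
python3 -m jog '{"fingers":[5.3,5.2,5.1,5.1],"xyz":[[0,0,0],[0,0,0],[0,0,0],[0,0,0]],"dr":[[0,0,0],[0,0,0],[0,0,0],[0,0,0]]}'
```

```text
time: 8.0
ee_pos: [0.6218, 0.0812, 0.0506]
tool_rot: [3.134, -0.001, 1.451]
wrist_force: [1.5, 0.1, 2.2]
width: 0.0513
```

```bash
python3 look.py w4; python3 - <<'E'
from h import *
a=cv2.imread("pics/w4.png")
im,C,st=shot("side","s4");b=cv2.resize(im[220:360,190:350,::-1],None,fx=3,fy=3,interpolation=2)
cv2.imwrite("pics/c4.png",np.hstack([cv2.resize(a[180:480,120:520],(480,360)),b[:360,:320]]))
E
```

```text
8.0 [0.6218 0.0812 0.0506] tooly ang -6.847911418789177 tilt 0.42320917097183375 0.05134675235830512
foot_top 0.66 [137. 355.] [0.5714 0.0987] tool d cm [ 1.14 -5.18 -4.38]
caliper 0.52 [318. 393.] [0.6146 0.0284] tool d cm [-5.33 -0.1   2.06]
fixed_jaw 0.95 [352. 364.] [0.6333 0.0431] tool d cm [-3.65  1.58  2.07]
moving_jaw 0.26 [377. 312.] [0.6478 0.0698] tool d cm [-0.82  2.7   2.08]
fixed_horn 0.77 [376. 310.] [0.6463 0.0758] tool d cm [-0.25  2.49  1.18]
slider_horn 0.91 [258. 310.] [0.5947 0.0824] tool d cm [-0.21 -2.71  1.14]
board 0.61 [135. 352.] [0.5086 0.0453] tool d cm [ -4.92 -10.85   4.98]
```

View pics/c4.png

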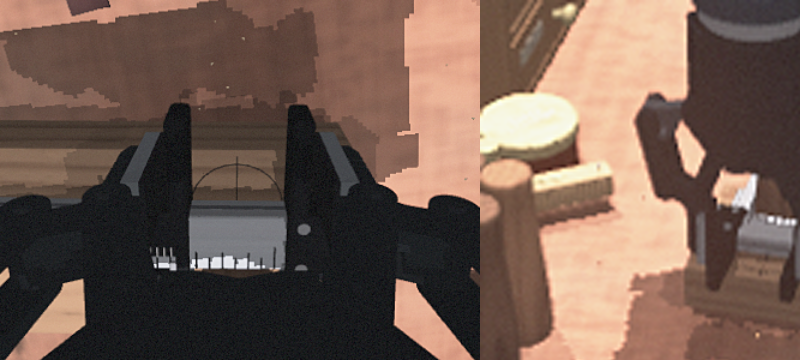

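Both pads lie on the outer sides of the horns, at columns 190 and 290 of the crop. The opening is 51.3 mm where 53.2 was expected, so I'll check whether it stalls.

```bash
python3 -m jog '{"fingers":[4.6,4.6,4.6],"xyz":[[0,0,0],[0,0,0],[0,0,0]],"dr":[[0,0,0],[0,0,0],[0,0,0]]}'; python3 - <<'E'
from station import get_state
s=get_state();print(s["ft_torque"],s["wrist_force"],s["width"])
E
```

```text
time: 8.82
ee_pos: [0.6226, 0.0812, 0.0515]
tool_rot: [3.132, -0.001, 1.45]
wrist_force: [1.1, 0.0, 2.6]
width: 0.0473
[ 0.05194158 -0.08755357 -0.27319681] [1.11997496 0.00400363 2.6490641 ] 0.04730971460345625
```

```bash
python3 - <<'E'
from h import *
a=shot("wrist","w5")[0][:,:,::-1]
b=shot("side","s5")[0][:,:,::-1];b=cv2.resize(b[230:350,220:340],(480,480),interpolation=2)
cv2.imwrite("pics/c5.png",np.hstack([cv2.resize(a[240:480,200:440],(480,480)),b])[:,:800])
E
```

```text
(no output)
```

View pics/c5.png

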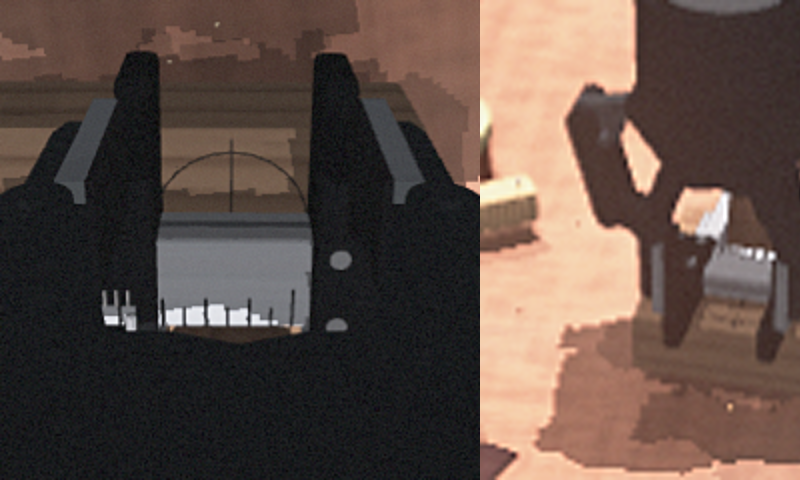

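```bash
python3 - <<'E'
from h import *
C=cam("wrist",get_state())
for l,r,row in [(279,357,268),(279,356,330)]:
  a,b=at_z(C,(l,row),.048),at_z(C,(r,row),.048);print(np.linalg.norm(a-b))
im=cv2.imread("pics/w5.png");print(im[268,265:290].sum(1),im[268,345:385].sum(1))
for n in["foot","board"]:
  for c in["scene","side"]:
    if c=="scene":eyes.snapshot(c)
    for r in finder.place_of(c,n)[:1]:print(c,n,r["p"],np.round(r["uv"]),at_z(cam(c),r["uv"],.006 if n=="foot" else 0))
E
```

```text
0.03126999690711251
0.03259683511602716
[ 67  57  38  32  73  83  33  69  68  90  51  61  53  77 198 211 195 211
 182 181 191 178 189 181 213] [239 223 222 162 166 185 166 167 180 166 207 253 213  11  65  56  37  96
  66  56  51  69  49  37  41  57   1   8 177 311 300 300 289 291 291 287
 299 293 306 304]
scene foot 0.6 [304. 256.] [0.61040487 0.00722387 0.006     ]
side foot 0.54 [293. 301.] [0.60767468 0.0081815  0.006     ]
scene board 0.76 [261. 284.] [0.49732464 0.04372976 0.        ]
side board 0.84 [340. 321.] [0.514872   0.05248973 0.        ]
```

```bash
python3 -m jog '{"fingers":[5.2,5.6,6.2,7.0,7.5],"xyz":[[0,0,0],[0,0,0],[0,0,0],[0,0,0],[0,0,0]],"dr":[[0,0,0],[0,0,0],[0,0,0],[0,0,0],[0,0,0]]}'; python3 - <<'E'
from h import *
im,C,st=shot("wrist","w6")
cv2.imwrite("pics/c6.png",im[240:480,120:520,::-1].repeat(2,0).repeat(2,1))
K=im.astype(int).sum(2)
for row in(285,300,320,335):print(row,[ (c) for c in range(200,430) if (K[row,c]<120)!=(K[row,c-1]<120)])
E
```

```text
time: 9.85
ee_pos: [0.6197, 0.0813, 0.0491]
tool_rot: [3.139, -0.0, 1.452]
wrist_force: [1.3, -0.1, -0.9]
width: 0.0753
285 [259, 283, 365, 389]
300 [219, 228, 260, 283, 364, 383, 384, 388, 412, 420]
320 [206, 230, 261, 283, 335, 336, 363, 386, 410]
335 [231, 261, 283, 288, 289, 355, 356, 362, 382, 383, 385, 410]
```

View pics/c6.png

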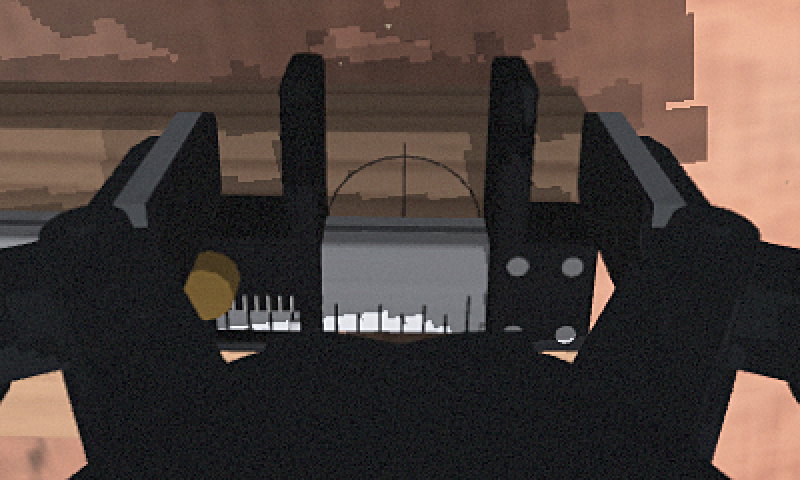

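```bash
python3 - <<'E'
from h import *
P={"w1":([.6328,.07,.2073],[3.137,-.006,1.506],[200,205,210,220]),"w2":([.6229,.0796,.1188],[3.128,-.007,1.453],[240,250,260,270]),"w3":([.6222,.0812,.0523],[3.138,-.001,1.452],[275,285,300,320]),"w4":([.6218,.0812,.0506],[3.134,-.001,1.451],[285,300,320]),"w6":([.6197,.0813,.0491],[3.139,0,1.452],[285,300,320])}
for n,(p,r,rows) in P.items():
    im=cv2.imread(f"pics/{n}.png").astype(int).sum(2);C=cam("wrist",dict(ee_pos=p,tool_rot=r))
    print(n,"cam h",(-C[2].T@C[3])[2])
    for row in rows:
        e=[c for c in range(200,430) if (im[row,c]<130)!=(im[row,c-1]<130)]
        m=max(((b-a,a,b) for a,b in zip(e,e[1:]) if a<325<b+20 and im[row,(a+b)//2]>=130),default=None)
        if m:
            g=[np.linalg.norm(at_z(C,(m[1]-.5,row),z)-at_z(C,(m[2]-.5,row),z)) for z in(.03,.048)]
            print(row,e,m,np.round(g,4))
E
```

```text
w1 cam h 0.3383193993217789
200 [263, 274, 331, 340] (57, 274, 331) [0.0497 0.0468]
205 [212, 213, 214, 215, 263, 274, 329, 340] (55, 274, 329) [0.0481 0.0453]
210 [262, 275, 289, 290, 305, 306, 330, 340] (24, 306, 330) [0.0211 0.0198]
220 [262, 273, 329, 339] (56, 273, 329) [0.0495 0.0466]
w2 cam h 0.24987543451101718
240 [257, 273, 349, 365] (76, 273, 349) [0.0487 0.0447]
250 [257, 273, 349, 365] (76, 273, 349) [0.0491 0.0451]
260 [258, 273, 349, 363] (76, 273, 349) [0.0495 0.0454]
270 [257, 273, 329, 330, 348, 364] (56, 273, 329) [0.0367 0.0337]
w3 cam h 0.18297199780089585
275 [236, 259, 365, 386] (106, 259, 365) [0.0487 0.043 ]
285 [234, 259, 365, 389] (106, 259, 365) [0.0492 0.0434]
300 [206, 211, 235, 260, 364, 387] (104, 260, 364) [0.0489 0.0431]
320 [214, 236, 260, 296, 297, 363, 386, 426] (66, 297, 363) [0.0316 0.0279]
w4 cam h 0.18126795249627645
285 [224, 225, 256, 279, 359, 384] (80, 279, 359) [0.0367 0.0323]
300 [249, 280, 358, 390] (78, 280, 358) [0.0362 0.0319]
320 [212, 226, 240, 280, 317, 318, 334, 335, 358, 399, 414, 426] (37, 280, 317) [0.0175 0.0154]
w6 cam h 0.17970264694326377
285 [259, 283, 365, 390] (82, 283, 365) [0.0372 0.0328]
300 [218, 228, 260, 283, 364, 388, 411, 420] (81, 283, 364) [0.0373 0.0328]
320 [206, 230, 261, 283, 335, 336, 363, 387, 410] (52, 283, 335) [0.0243 0.0214]
```

Seen from above, the horns' visible inner edges are their lower edges (z = 0.03). Measured there, the gap went from 49 mm to 37.25 mm after release, so the jaws are on the foot. Next is the beam grip.

```bash
python3 -m jog '{"fingers":[7.5,7.5,7.5,7.5,7.0],"xyz":[[0,0,-4],[0,0,-4],[0,0,-3],[-1.65,-4.2,0],[-1.65,-4.2,0]],"dr":[[0,0,0],[0,0,0],[0,0,0],[0,0,0],[0,0,0]]}'
python3 -m jog '{"fingers":[6.0,6.0,6.0,6.0,6.0,6.0,6.0,6.0,6.0,6.0],"xyz":[[0,0,0],[0,0,0],[0,0,0],[0,0,0],[0,0,0],[0,0,0],[0,0,0],[0,0,0],[0,0,0],[0,0,0]],"dr":[[0,0,-10],[0,0,-10],[0,0,-10],[0,0,-10],[0,0,-10],[0,0,-10],[0,0,-10],[0,0,-10],[0,0,-10],[0,0,0]]}'
python3 look.py w7
```

```text
time: 10.52
ee_pos: [0.5341, 0.0583, 0.1626]
tool_rot: [3.134, -0.001, 1.453]
wrist_force: [-0.3, 0.0, 1.3]
width: 0.0701
time: 11.78
ee_pos: [0.529, 0.0576, 0.164]
tool_rot: [3.141, 0.006, 3.074]
wrist_force: [-0.0, 0.2, -0.0]
width: 0.0599
11.775 [0.529  0.0576 0.164 ] tooly ang 86.11256930783678 tilt 0.3566189188839942 0.05985384869551538
foot_top 0.93 [256. 383.] [0.6119 0.0092] tool d cm [-8.55 -4.27  7.05]
caliper 0.7 [320. 231.] [0.5266 0.0581] tool d cm [ 0.33  0.03 13.4 ]
fixed_jaw 0.86 [311. 352.] [0.6329 0.0428] tool d cm [-10.37  -0.78  13.46]
moving_jaw 0.78 [312. 314.] [0.5973 0.0461] tool d cm [-6.81 -0.69 13.44]
fixed_horn 0.82 [351. 373.] [0.6497 0.0755] tool d cm [-11.84   2.6   12.57]
slider_horn 0.83 [354. 311.] [0.5916 0.0805] tool d cm [-6.01  2.71 12.54]
board 0.66 [302. 202.] [0.5083 0.0442] tool d cm [ 2.08 -1.48 16.39]
```

View pics/w7.png

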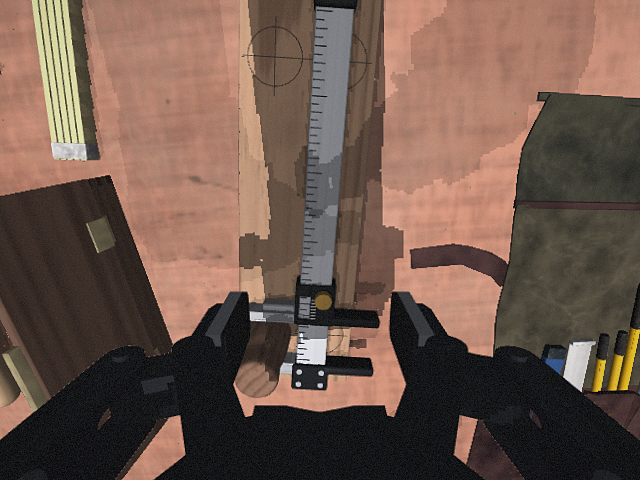

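The beam runs from (334,40) to (319,270), about 3.5° off the tool, with the balance point under the TCP. The moving and fixed faces measure 36 mm apart. I'll correct the turn and go down.

```bash
python3 -m jog '{"fingers":[5.0,4.5,4.5,4.5,4.5],"xyz":[[0,0,2.5],[0,0,2.6],[0,0,2.6],[0,0,2],[0,0,0]],"dr":[[0,0,3.3],[0,0,0],[0,0,0],[0,0,0],[0,0,0]]}'
python3 look.py w8
```

```text
time: 12.8
ee_pos: [0.5309, 0.0576, 0.0652]
tool_rot: [3.141, 0.009, 3.013]
wrist_force: [-1.1, 0.2, -0.5]
width: 0.045
12.8 [0.5309 0.0576 0.0652] tooly ang 82.62291652066969 tilt 0.49549805285300097 0.045021827260798994
caliper 0.67 [320. 280.] [0.5279 0.058 ] tool d cm [ 0.34 -0.    3.51]
fixed_jaw 0.71 [290. 233.] [0.5018 0.0464] tool d cm [ 2.77 -1.48  3.49]
slider_horn 0.7 [377. 393.] [0.5921 0.0798] tool d cm [-5.76  2.98  2.67]
board 0.57 [292. 232.] [0.5096 0.0441] tool d cm [ 1.99 -1.62  6.5 ]
```

```bash
python3 -m jog '{"fingers":[4.5,4.5,4.5],"xyz":[[0.3,0,1.1],[0,0,0.8],[0,0,0]],"dr":[[0,0.5,0],[0,0,0],[0,0,0]]}'
```

```text
time: 13.58
ee_pos: [0.5302, 0.058, 0.0472]
tool_rot: [3.14, 0.005, 3.013]
wrist_force: [-0.5, -0.3, 0.5]
width: 0.045
```

```bash
python3 -m jog '{"fingers":[3.6,3.0,2.7,2.5,2.3,2.0],"xyz":[[0.2,0,0.1],[0,0,0],[0,0,0],[0,0,0],[0,0,0],[0,0,0]],"dr":[[0,0,0],[0,0,0],[0,0,0],[0,0,0],[0,0,0],[0,0,0]]}'
python3 -m jog '{"fingers":[1.0,0.5,0.5],"xyz":[[0,0,0],[0,0,0],[0,0,0]],"dr":[[0,0,0],[0,0,0],[0,0,0]]}'; python3 look.py w9
```

```text
time: 14.32
ee_pos: [0.528, 0.0578, 0.0464]
tool_rot: [3.141, 0.005, 3.012]
wrist_force: [-0.8, -0.7, 1.0]
width: 0.0222
time: 14.7
ee_pos: [0.528, 0.0578, 0.0464]
tool_rot: [3.141, 0.005, 3.012]
wrist_force: [0.2, -0.8, 0.3]
width: 0.0223
14.7 [0.528  0.0578 0.0464] tooly ang 82.59914351237722 tilt 0.2672461987311272 0.022323559394374567
caliper 0.81 [322. 303.] [0.5285 0.0584] tool d cm [-0.04  0.07  1.64]
board 0.82 [289. 248.] [0.51   0.0437] tool d cm [ 1.62 -1.63  4.64]
```

View pics/w9.png

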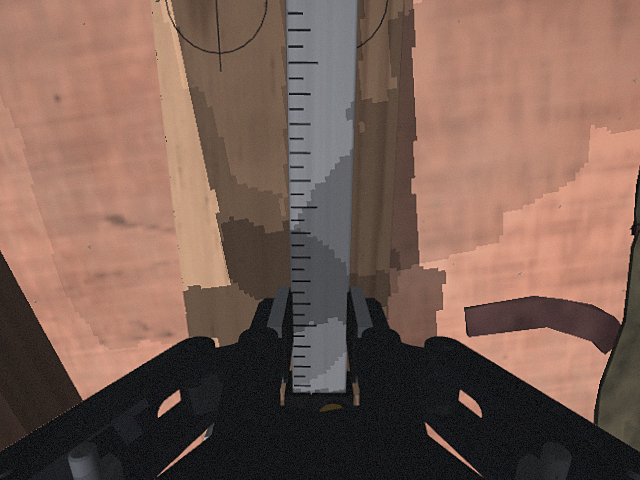

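The fingers have stalled on the beam at 22.3 mm, with the balance point between the pads. I'll lift slowly and watch for drift.

```bash
python3 -m jog '{"fingers":[0.5,0.5,0.5,0.5],"xyz":[[0,0,-0.3],[0,0,-0.4],[0,0,-0.4],[0,0,-0.4]],"dr":[[0,0,0],[0,0,0],[0,0,0],[0,0,0]]}'
```

```text
time: 15.6
ee_pos: [0.5274, 0.0582, 0.0606]
tool_rot: [3.14, 0.003, 3.013]
wrist_force: [1.5, -0.0, -4.6]
width: 0.0221
```

```bash
python3 -m jog '{"fingers":[0.5,0.5,0.5,0.5,0.5],"xyz":[[-0.05,0,-0.5],[0,0,-0.5],[0,0,-0.5],[0,0,-0.5],[0,0,-0.5]],"dr":[[0,0,0],[0,0,0],[0,0,0],[0,0,0],[0,0,0]]}'
```

```text
time: 16.23
ee_pos: [0.5265, 0.0584, 0.0874]
tool_rot: [3.14, 0.0, 3.013]
wrist_force: [-0.2, -0.6, -4.2]
width: 0.0218
```

```bash
python3 -m jog '{"fingers":[0.5,0.5,0.5,0.5,0.5],"xyz":[[-0.06,0,-0.5],[-0.03,0,-0.5],[-0.03,0,-0.5],[-0.02,0,-0.5],[-0.02,0,-0.5]],"dr":[[0,0,0],[0,0,0],[0,0,0],[0,0,0],[0,0,0]]}'
```

```text
time: 16.85
ee_pos: [0.5281, 0.0581, 0.1142]
tool_rot: [3.14, 0.0, 3.013]
wrist_force: [-0.2, -0.6, -4.4]
width: 0.0218
```

```bash
python3 -m jog '{"fingers":[0.5,0.5,0.5,0.5,0.5,0.5,0.5,0.5],"xyz":[[-0.02,0,-0.6],[-0.02,0,-0.6],[-0.02,0,-0.7],[0,0,-0.8],[0,0,-0.8],[0,0,-0.8],[0,0,-0.8],[0,0,-0.6]],"dr":[[0,0,0],[0,0,0],[0,0,0],[0,0,0],[0,0,0],[0,0,0],[0,0,0],[0,0,0]]}'
python3 -m jog '{"fingers":[0.5,0.5,0.5,0.5],"xyz":[[0,0,0],[0,0,0],[0,0,0],[0,0,0]],"dr":[[0,0,0],[0,0,0],[0,0,0],[0,0,0]]}'
python3 - <<'E'
from h import *
st=get_state();print(st["ft_torque"],st["qd"])
a=shot("wrist","w10")[0][:,:,::-1]
b,C,_=shot("side","s10");b=b[:,:,::-1]
for n,z in(("board",0),("foot_top",.094),("caliper",.11),("fixed_jaw",.11),("moving_jaw",.11),("slider_horn",.12),("fixed_horn",.12)):
    for r in finder.place_of("side",n)[:1]:print(n,round(r["p"],2),np.round(r["uv"]),at_z(C,r["uv"],z))
    
cv2.imwrite("pics/c10.png",np.hstack([cv2.resize(b[210:360,230:440],(800,571),interpolation=2)]))
E
```

```text
time: 17.85
ee_pos: [0.5287, 0.0579, 0.1754]
tool_rot: [3.14, 0.001, 3.013]
wrist_force: [1.2, -0.6, -4.4]
width: 0.022
time: 18.35
ee_pos: [0.5285, 0.058, 0.1753]
tool_rot: [3.14, 0.0, 3.013]
wrist_force: [0.7, 0.5, -3.1]
width: 0.0224
[-0.05835703 -0.00726269  0.00760143] [-0.00039763  0.00245838 -0.00361137 -0.00134846  0.00037591 -0.00039418]
board 0.9 [343. 319.] [0.51028482 0.04713387 0.        ]
foot_top 0.95 [290. 261.] [0.61260486 0.00412403 0.094     ]
caliper 0.56 [336. 247.] [ 0.53124471 -0.02942915  0.11      ]
fixed_jaw 0.74 [278. 242.] [ 0.64027621 -0.03284194  0.11      ]
moving_jaw 0.38 [296. 244.] [ 0.60698841 -0.02933458  0.11      ]
slider_horn 0.97 [296. 251.] [0.60094167 0.01157814 0.12      ]
fixed_horn 0.88 [265. 247.] [0.65967407 0.00432153 0.12      ]
```

View pics/c10.png

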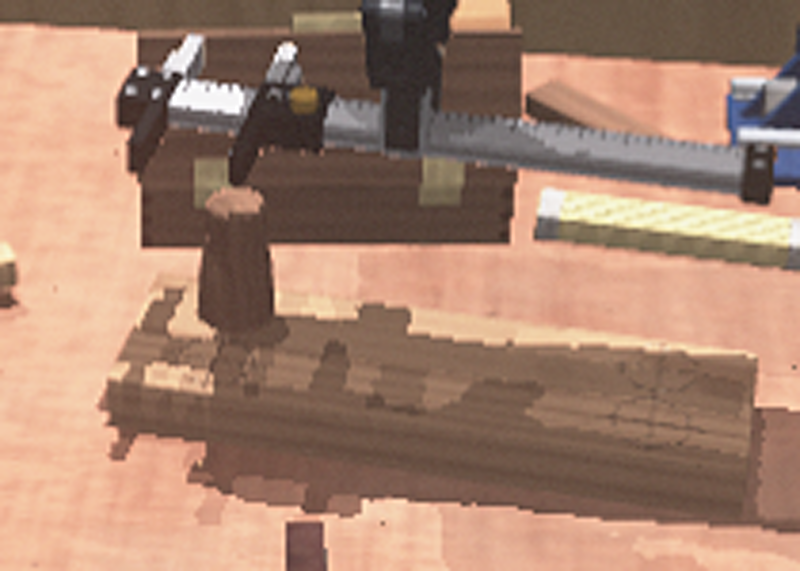

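The caliper hangs clear above the foot, gripped, and the board hasn't moved. In the crop the fixed jaw block is at (145,95), the slider at (290,110) and the beam end at (757,172). Next I'll check tilt and gap numerically.

```bash
python3 - <<'E'
from h import *
from scipy.optimize import least_squares
st=get_state();obs=[]
for n in("side","scene"):
    eyes.snapshot(n);C=cam(n)
    for k in("caliper","fixed_jaw","moving_jaw","fixed_horn","slider_horn"):
        for r in finder.place_of(n,k)[:1]:
            if r["p"]>.5:obs.append((C,n,k,np.array(r["uv"])))
C=cam("side");s=210/800
obs.append((C,"side","end",np.array([230+757*s,210+172*s])))   # beam end block centre
def mod(p):
    g=p[6]*.01;loc=dict(caliper=[0,0,0],fixed_jaw=[0,-.105,0],moving_jaw=[0,-.105+g,0],fixed_horn=[.033,-.113,.009],slider_horn=[.033,-.105+g+.008,.009],end=[0,.155,.009])
    R=Ro.from_rotvec([0,0,p[3]]).as_matrix()@Ro.from_rotvec([p[4],p[5],0]).as_matrix()
    return p[:3],R,loc
def res(p):
    t,R,loc=mod(p);return np.r_[np.concatenate([proj(c,R@np.array(loc[k])+t)[0]-uv for c,n,k,uv in obs]),p[5]*50]
q=least_squares(res,[.528,.058,.159,np.radians(173),0,0,3.7],loss="soft_l1").x
print("pos",q[:3],"yaw,tilt x,y deg",np.degrees(q[3:6]),"gap mm",q[6]*10)
for (c,n,k,uv),r in zip(obs,res(q)[:-1].reshape(-1,2)):print(n,k,np.round(r,1))
E
```

```text
pos [0.52867391 0.06916836 0.16393013] yaw,tilt x,y deg [75.62332977  4.76589637 -0.43174849] gap mm 40.08085662528856
side caliper [ 0.6 -0.5]
side fixed_jaw [-0.9 -1.5]
side fixed_horn [0.5 0.1]
side slider_horn [0.2 1.3]
scene fixed_jaw [-0.8  1.7]
scene moving_jaw [ 0.2 -0.7]
side end [-1.1  0.1]
```

The fit is loose, because one pixel is about 1.5 mm. The wrist view is a better tilt check: w9 was taken with the caliper flat on the board in the same grip, so I'll compare w10 against it.

```bash
python3 - <<'E'
from h import *
a,b=cv2.imread("pics/w9.png"),cv2.imread("pics/w10.png")
w=np.hstack([a[:400,240:440],b[:400,240:440]]);cv2.imwrite("pics/c11.png",cv2.resize(w,(800,600)[:2] if 0 else (600,600)))
E
```

```text
(no output)
```

View pics/c11.png

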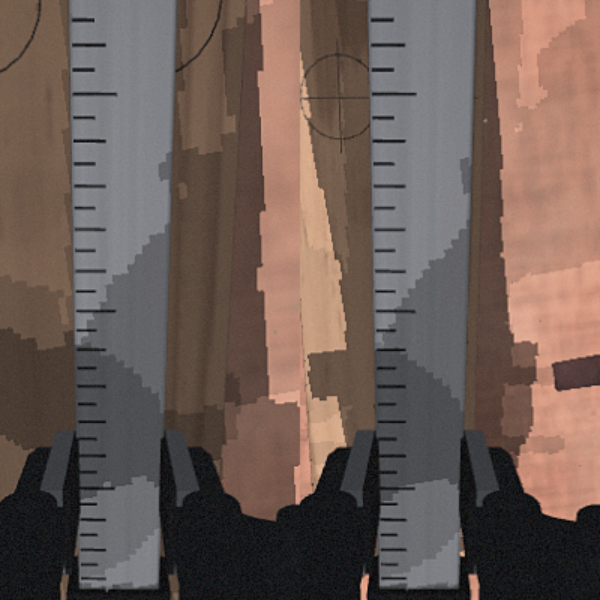

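```bash
python3 - <<'E'
from h import *
from scipy.optimize import least_squares
st=get_state();print(st["time"],st["ee_pos"],st["tool_rot"])
obs=[]
for n in("side","scene"):
  C=cam(n)
  for i in range(4):
    eyes.snapshot(n)
    for k in("fixed_jaw","moving_jaw","fixed_horn","slider_horn"):
        for r in finder.place_of(n,k)[:1]:
            if r["p"]>.3:obs.append((C,n,k,np.array(r["uv"])))
R=Ro.from_euler("z",82.6,degrees=True).as_matrix()
def res(p):
    g=p[4]*.01;loc=dict(fixed_jaw=[0,-.105,0],moving_jaw=[0,-.105+g,0],fixed_horn=[.033,-.113,.009],slider_horn=[.033,-.105+g+.008,.009])
    o=[.5285,.058,.159]
    return np.concatenate([proj(c,R@np.array(loc[k])+o)[0]-uv+(p[:2] if n=="side" else p[2:4]) for c,n,k,uv in obs])
s=least_squares(res,[0,0,0,0,3.7],loss="soft_l1")
print(s.x, "gap sd mm",10*np.sqrt(np.linalg.inv(s.jac.T@s.jac)[4,4]*2*s.cost/len(obs)))
for k in("fixed_jaw","moving_jaw","fixed_horn","slider_horn"):
  for n in("side","scene"):
    v=[r for o,r in zip(obs,res(s.x).reshape(-1,2)) if o[1]==n and o[2]==k]
    if v:print(n,k,len(v),np.round(np.mean(v,0),1))
import cv2
b=cv2.imread("pics/s10.png");cv2.imwrite("pics/c12.png",cv2.resize(b[210:270,250:330],(800,600),interpolation=cv2.INTER_CUBIC))
P=proj(cam("side"),[R@np.array(x)+[.5285,.058,.159] for x in([.052,-.113,.018],[.052,-.105,.018],[.052,-.0678,.018],[.052,-.0598,.018],[-.054,-.105,.016],[-.054,-.0678,.016],[.01,-.105,.018],[.01,-.0678,.018])])
print(np.round((P-[250,210])*10))
E
```

```text
19.4 [0.52872678 0.05794855 0.1755677 ] [3.14006598e+00 9.03746545e-04 3.01324660e+00]
[-0.76474036  1.11756748  0.80523836 -0.44511955  3.89615058] gap sd mm 4.991692057724291
side fixed_jaw 4 [-0.8 -0.7]
scene fixed_jaw 4 [ 0.3 -0.5]
side moving_jaw 4 [-31.6  -1.1]
scene moving_jaw 4 [-7.1 -3.1]
side fixed_horn 4 [0.9 1.3]
scene fixed_horn 4 [0.3 1.5]
side slider_horn 4 [0.3 1. ]
scene slider_horn 4 [-0.7  0.9]
[[137. 361.]
 [184. 367.]
 [403. 395.]
 [450. 401.]
 [342.  82.]
 [545. 107.]
 [250. 244.]
 [462. 271.]]
```

```bash
python3 - <<'E'
import cv2,numpy as np
for n in("w9","w10"):
    h=cv2.imread(f"pics/{n}.png")[385:425,290:360].astype(int)
    m=(h[:,:,2]>h[:,:,0]+40)&(h[:,:,1]>h[:,:,0]+20);ys,xs=np.nonzero(m);sel=(xs>15)&(xs<60)
    print(n,sel.sum(),xs[sel].mean()+290 if sel.any() else 0,ys[sel].min()+385 if sel.any() else 0,ys[sel].max()+385 if sel.any() else 0)
    g=h.sum(2)[:,25:50].mean(1);print(np.round(g).astype(int))
E
```

```text
w9 18 331.6111111111111 405 410
[393 392 394 382 348 314 288 205  52  44  58  65  77  77  80  78  74  69
  71 107 121 122 124 129 113  96  75  54  68  63  70  65  69  65  73  63
  73  69  69  75]
w10 13 329.53846153846155 405 410
[386 389 386 376 352 314 274 188  27  51  54  68  77  78  75  70  69  62
  77 106 115 118 129 126 111  89  80  59  64  65  64  66  63  71  69  64
  68  62  63  62]
```

The slider edge (row 392) and brass screw (rows 404-411) sit at the same pixels as before the lift, so the setting held. I'm handing in.

```bash
python3 -c "
from station import robot,get_state
s=get_state();print(s['time'],s['wrist_force'],s['width'],s['ee_pos']);print(robot.finish_job())"
```

```text
21.4 [ 0.52461046  0.34591627 -3.86435944] 0.022070456437419072 [0.52873955 0.05797301 0.17556653]
the job is handed in; nothing more can be done
None
```

I closed the jaws onto the foot by pinching the two horns, then gripped the beam at its balance point, lifted the caliper straight up and handed in at 21.4 s. No verdict was reported. The caliper was still in the fingers, with its underside about 0.16 m up, roughly 65 mm above the foot's top.

**Checks that agreed:**
- **Gap:** it measured 37.25 mm from the wrist picture after the pinch. The slider edge and brass screw sat at the same pixels before and after the lift, so the setting held.
- **Level:** the beam's scale marks lined up in the wrist pictures before and after the lift, so any tilt change was under about 0.5°.
- **Held and steady:** the arm was at rest, and the wrist carried about 3.9 N, which matches the caliper's weight.
- **Board and foot:** they were found within a few millimetres of where they started. I saw no contact with the bystanders but did not measure them again.

**Checks that disagreed or are uncertain:**
- **Loose fit:** a fit from the side and scene cameras gave a 40 mm gap and 4.8° tilt. A second fit gave 39 ± 5 mm. Both are coarse because of bad detections, so I trusted the wrist comparison instead.
- **Finger openings:** while squeezing, the fingers read smaller than expected (47 mm on the horns against 53, and 22 mm on the 24 mm beam). I put this down to the pads giving.
- **Jaw force:** I could not read the force on the foot directly. I inferred it from the squeeze and the measured gap.

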